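# Set the torque driver to 5 and hold it out of its stand

### The job

The torque driver is standing bit-down in its bench stand: turn its black collar until the orange pointer has clicked in at the number 5, with the driver still seated in the stand. Then lift the driver straight up out of the stand and finish while still holding it in the air above the stand, upright and still, with the tip of the bit at least 5 cm clear of the stand's top. Do not disturb the tin, the mould, the green case or the glue bottle.

Things in the scene. Friction and masses are not known exactly. Their poses are not given: they have to be found in the camera images.
- stand: Bench stand, fixed: dark steel base plate 110x110 mm, 12 mm thick, with a grey socket block 64x64 mm on it whose top is 62 mm above the surface; a red strip marks its front (-x). Origin: centre of the underside; x to the back, y left, z up. A square socket 27.5 mm wide and 32 mm deep opens in the middle of its top.
- driver: Torque driver, loose, 142 mm long, about 0.33 kg, upright in the socket, which lets it turn by only about 3 degrees. Origin: tip of the bit, 2 mm above the surface when seated; z up to the collar, x and y as the stand's. From the tip: bit and shank to 28 mm, square blue handle 26x26 mm to 98 mm (its lower 32 mm in the socket), white scale disc 72 mm across to 103.5 mm, black collar to 142 mm.
- driver_tip (a point): The tip of the driver's bit, on its long axis, hidden in the stand at the start. It must rise 60 mm to reach the top of the stand's block. Axes as the driver's.
- scale_disc (a point): Centre of the upper face of the white scale disc, 103.5 mm above the tip. Axes as the driver's. On the disc stand the numbers 1 to 7, 20 degrees apart, 4 straight to the front (-x), 1 to the left and 7 to the right seen from the front: they rise anticlockwise seen from above.
- mark_five (a point): The number 5 on the white scale disc, 30.5 mm from the driver's axis, on the disc's upper face (104 mm above the tip of the bit).
- collar_grip (a point): Centre of the black ribbed collar, 37 mm across, 22 mm above its foot (128 mm above the work surface while seated): the height to grip it. x and y turn with the collar. An orange pointer line runs over its top and down its side to the disc. The collar turns on the driver but cannot come off: the whole driver can be lifted by it. About 0.05 N m turns it from click to click.
- collar (a joint): Setting of the collar (rad), growing anticlockwise seen from above: 0 at the number 1, 0.349 (20 degrees) more for each number, 1.396 at 5, 2.094 at 7, stops just beyond 1 and 7. It clicks in at every number and stays there by itself; it starts somewhere from 1 to 3.
- tin_mid (a point): Centre of a round whitish tin, 68 mm across, 13 mm high. Bystander.
- mould_mid (a point): Centre of an orange mould, 48x63x24 mm. Bystander.
- case_mid (a point): Centre of a green case, 46x78x17 mm. Bystander.
- glue_mid (a point): Middle (40 mm up) of a white glue bottle with a blue nozzle, 29 mm across, 79 mm high. Bystander.
Things that resemble listed ones, but are neither listed nor needed, are in the scene too. What is shaped like the driver but pink or turquoise is not meant.

How it is judged:
On the way, in this order (a step that is already met when the one before it is completed fails the run):
1. the collar is set to 5 (within 7 degrees) while the driver is seated in the stand (value of joint collar between 1.274 and 1.518 rad and velocity of joint collar between -0.1 and 0.1 rad/s and z of driver_tip in the frame of stand below 0.012 m), for 0.2 s.
2. the driver is lifted out of the socket, the tip of its bit clear of the stand's top (z of driver_tip in the frame of stand above 0.064 m), for 0.1 s.
At the end, for the whole second after the job is handed in: collar at 5 (within 7 degrees); driver held by the gripper over the stand (within 8 cm sideways of its middle), tip of the bit at least 45 mm above the stand's top, upright within 0.1 rad, still (under 20 mm/s, 0.15 rad/s), not touching the stand (value of joint collar between 1.274 and 1.518 rad and z of driver_tip in the frame of stand above 0.107 m and horizontal distance between driver_tip and stand below 0.08 m and angle between driver_tip's own z axis and vertical below 0.1 rad and linear speed of driver below 0.02 m/s and angular speed of driver below 0.15 rad/s and contact force between the fingers and driver above 1 N and contact force between driver and stand below 0.1 N); the arm keeps its last pose, push and grip.
It fails at once if a bystander (tin, mould, green case, glue bottle) is pushed more than 2 cm (distance of any of tin_mid, mould_mid, case_mid, glue_mid from where it was at the start of the episode above 0.02 m).
It also fails if it takes over 40 s, if anything falls off the work surface, if the arm or the gripper's body presses on something with over 40 N, if the wrist force passes 120 N, or if a joint passes its speed limit or range.

### The arm

A 7-joint arm with a two-finger parallel gripper is mounted at the origin on a cart in front of the work surface, level with it; the furniture and walls round the work are solid. World frame = base frame: x ahead of the robot, y to its left, z up, the work surface at z = 0. Lengths are in m, angles in rad, forces in N, time in s.
With the tool pointing down it reaches from about 0.35 to 0.775 m from the base axis. Payload 3.1 kg.
Tool frame: the origin (TCP) lies at the very end of the fingers, on their centre line; the grasp point (between the pads) lies 19 mm behind it; z points along the fingers, y is the direction in which the jaws open and shut (so a half turn about z gives the same grasp; the last joint's range is limited). The gripper opens to 85 mm and grips with 20 to 120 N. Pads are 22 mm wide; open, the fingers measure 114 mm over their backs; the gripper's body (76 mm by 85 mm) begins 54 mm behind the grasp point. The pads swing forward as they close: fully open they stand 13 mm farther back than shut.
Start: joints at [-1.386, 0.311, 0.014, 1.512, -0.004, 1.319, -0.027], TCP at [0.124, 0.536, 0.231] pointing down, gripper open.
Joint ranges: [-2.7, 2.7], [-0.3, 1.91], [-1.27, 1.3], [0.12, 2.57], [-1.44, 4.58], [0.2, 2.03], [-3.05, 3.05]. Speed limits (rad/s): [2.79, 2.79, 3.14, 3.14, 3.14, 3.14, 3.14].

### API

Orientations are given as a unit quaternion [w, x, y, z].
In Python, from rig import arm gives the robot as it stands.
- The arm moves only by the tool arm_command, never from a script. Its argument "plan" is one flat list of numbers, 6 for each row, row after row: the shift along the tool's x, y, z in m, then the turn, a rotation vector about the tool's x, y, z in rad. A call has 1 to 20 rows; each row is the pose to reach, as a shift and turn from the pose commanded when the call began, along the tool's axes at that moment; what a row does not reach only later rows make up. A row lasts 1/12 s, in which the tool goes at most 41.7 mm and 7.16 degrees, less where a joint would pass 70% of its speed; a pose out of reach is approached as far as the arm can. A call with a gripper value outside its range is refused whole. "gripper" is the finger opening in m, from 0 to 0.0854, set as the call begins (left out, the last holds). The fingers move at their own pace and stop on an object; the grip force is fixed at half the most. Time passes only in rows, so rows that repeat a pose let the fingers close. It gives the time, the measured TCP pose, the force and the opening at its end, in the units of the state.
- arm.read_state(): the state, without advancing time (a new reading comes with each control period).
- arm.snapshot(name): name is "scene" or "top" or "wrist"; returns the picture (420x560x3 uint8, blue, green, red); there is no depth.
- arm.camera_model(name): a dict with "fx", "fy", "cx", "cy" (pixels), "k1" (the pictures are not rectified: a ray, as slopes to the right and down, at radius r is drawn at 1 + k1 r^2 times it, then the intrinsics apply), "pose" (4x4, takes a point from camera to world coordinates); the wrist camera has in their place "T_tool_cam" (4x4, takes a point from camera to tool coordinates, whose origin is the TCP and whose axes are the flange's). Camera axes: x right, y up, looking along -z (the intrinsics and any distortion apply to the point x, -y, -z); pixel columns grow to the right and rows downward; lengths in m; the calibration is good to about 2 mm. A picture is of the moment at which its call begins: read the wrist's pose just before it. camera_model takes no time and is no camera call.
- arm.sign_off(): hands the job in, once; it reports no verdict.
Trained networks look in the newest picture that a camera, given by its name, has taken for a name from the list of things; names that differ only in an ending like _2 or _b are one class to them, and where a whole thing is asked for, a point or a joint stands for the part that bears it (a point fixed in the world has none). Each returns a list of dicts, best first, with "p" (0 to 1); they miss things now and then, are a little off and sometimes report something else, mostly with a low value. They report only what shows in the picture. A call takes as long as a camera call. They do not tell look-alikes from the thing itself.
- arm.boxes_of(query, camera): "centre" ([x, y, z] in m, in world coordinates, good to about 4 mm: the middle of the surface that is visible of it).
- arm.mark_of(query, camera): "centre" ([x, y, z] in m, in world coordinates, good to about 4 mm: a listed point, or the origin of a listed thing).
The state is a dict: "clock": time; "joint_pos": joint angles; "dq": joint speeds; "joint_efforts": joint torques, N m; "tcp_pos": TCP position; "tool_rot": TCP orientation; "force": force on the tool from outside, world axes, zero at the start; "ft_torque": the same for the moment, N m; "width": opening from 0.0 (shut) to 1.0 (fully open).
Only numpy, scipy, OpenCV 4.12 (cv2) and the standard library are available. Lean on these libraries where they do the work, as an engineer would, in place of code of your own. Each camera call takes 0.05 s, during which the arm holds its last target.

## Working session

There is one attempt and no reset: what is moved stays moved. The work goes in short steps, Python scripts to look and compute and a tool call to move; the robot and the scene stay as the last step left them, time stands still between calls to the robot, and variables do not carry over. Pictures are saved under pics/ and viewed, and the job is handed in when it is done.

Besides the shell and the picture viewer there is one more tool, called after "Request:" by a JSON object that holds its "method" and its "body". arm_command: Moves the arm, as the interface text tells. Its arguments: {"type":"object","properties":{"plan":{"type":"array"},"gripper":{"type":"number"}},"required":["plan"]}

```bash
ls; mkdir -p pics; python3 - <<'E'
from rig import arm
import cv2
s=arm.read_state();print(s)
for n in("scene","top","wrist"):
    cv2.imwrite(f"pics/{n}0.png",arm.snapshot(n)); print(n,arm.camera_model(n))
    for q in("driver","stand","collar_grip"):
        print(q,[(d['p'],d['centre']) for d in arm.mark_of(q,n)][:4])
E
```

```text
pics
{'clock': 0.0, 'joint_pos': array([-1.3856901 ,  0.3117193 ,  0.01397641,  1.51306966, -0.00442788,
        1.31922584, -0.02717243]), 'dq': array([-2.38320758e-03, -1.43255770e-03,  8.88386784e-04, -3.92546254e-04,
       -6.02370951e-05,  1.16035044e-04,  1.02823375e-03]), 'joint_efforts': array([-6.33996433e-05, -3.79908800e+01,  1.45943714e-01, -2.30596787e+01,
        1.23010506e-02,  1.36056074e-02,  1.58056842e-06]), 'tcp_pos': array([0.12348033, 0.53519412, 0.23021946]), 'tool_rot': array([-1.02646118e-04,  1.13104403e-01,  9.93582389e-01, -1.19121068e-03]), 'force': array([ 0.1682522 ,  0.30784282, -0.34365944]), 'ft_torque': array([-0.00280308,  0.00579157,  0.06388061]), 'width': 1.0005698886533656}
scene {'fx': 409.00247176272904, 'fy': 409.00247176272904, 'cx': 278.3193170762048, 'cy': 215.79701714790096, 'k1': -0.11731167256664338, 'pose': array([[ 0.88879134,  0.20100746, -0.411881  ,  0.19565342],
       [-0.45831043,  0.38740094, -0.79992003, -0.40102096],
       [-0.00122681,  0.89973135,  0.43644242,  0.4629615 ],
       [ 0.        ,  0.        ,  0.        ,
[... 657 characters left out ...]
.356, -0.0012]), (0.81, [0.4706, 0.2143, 0.0011])]
stand [(0.56, [0.4682, 0.2129, -0.0006])]
collar_grip [(0.85, [0.5034, 0.3475, 0.1297]), (0.72, [0.4684, 0.2136, 0.1315])]
wrist {'fx': 363.0670986326531, 'fy': 363.0670986326531, 'cx': 280.40766826530216, 'cy': 210.56583731033655, 'k1': 0.004545117162174376, 'T_tool_cam': array([[-7.87882947e-04,  9.53249207e-01,  3.02184262e-01,
         7.86472753e-02],
       [ 9.99999662e-01,  6.80597810e-04,  4.60326285e-04,
        -9.51592193e-04],
       [ 2.33139720e-04,  3.02184522e-01, -9.53249422e-01,
        -1.42774554e-01],
       [ 0.00000000e+00,  0.00000000e+00,  0.00000000e+00,
         1.00000000e+00]])}
driver []
stand []
collar_grip []
```

View pics/scene0.png

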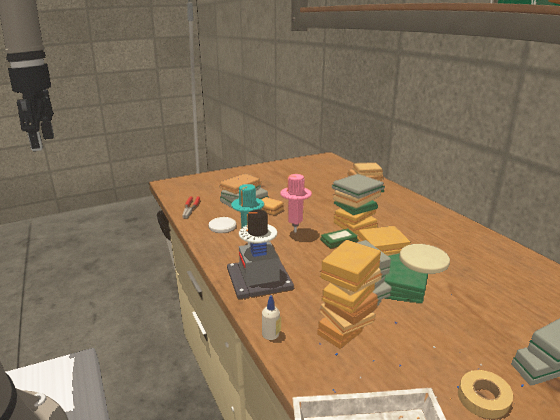

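View pics/top0.png

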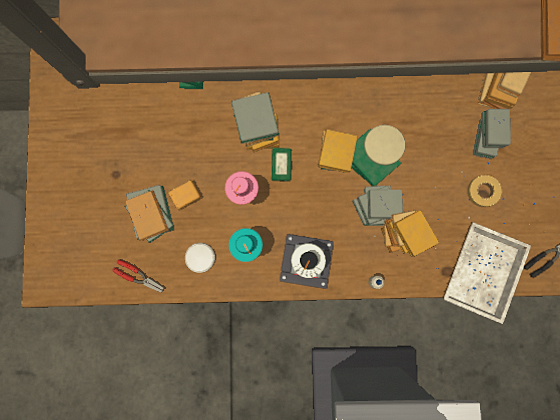

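```bash
cat > h.py <<'E'
import numpy as np, cv2
from rig import arm
from scipy.spatial.transform import Rotation as R
def proj(n,P,s=None):
    m=arm.camera_model(n)
    if n=="wrist":
        T=np.eye(4);q=s['tool_rot'];T[:3,:3]=R.from_quat([q[1],q[2],q[3],q[0]]).as_matrix();T[:3,3]=s['tcp_pos'];T=T@m['T_tool_cam']
    else:T=m['pose']
    c=np.linalg.inv(T)@np.r_[P,1];u=np.array([c[0],-c[1]])/-c[2]
    u=u*(1+m['k1']*(u@u));return np.array([m['fx']*u[0]+m['cx'],m['fy']*u[1]+m['cy']])
def ray(n,px,z,s=None):
    m=arm.camera_model(n)
    if n=="wrist":
        T=np.eye(4);q=s['tool_rot'];T[:3,:3]=R.from_quat([q[1],q[2],q[3],q[0]]).as_matrix();T[:3,3]=s['tcp_pos'];T=T@m['T_tool_cam']
    else:T=m['pose']
    d=np.array([(px[0]-m['cx'])/m['fx'],(px[1]-m['cy'])/m['fy']]);u=d.copy()
    for _ in range(10):u=d/(1+m['k1']*(u@u))
    v=T[:3,:3]@np.array([u[0],-u[1],-1]);o=T[:3,3]
    return o+v*(z-o[2])/v[2]
def crop(img,c,r,name,k=6):
    x,y=int(c[0]),int(c[1]);p=img[max(0,y-r):y+r,max(0,x-r):x+r]
    cv2.imwrite(name,cv2.resize(p,None,fx=k,fy=k,interpolation=cv2.INTER_CUBIC))
E
python3 - <<'E'
from h import *
im=cv2.imread('pics/top0.png')
c=proj('top',[.468,.2136,.13]);print(c)
crop(im,c,48,'pics/topc.png')
im=cv2.imread('pics/scene0.png')
c=proj('scene',[.468,.2136,.11]);print(c)
crop(im,c,60,'pics/scenec.png',5)
E
```

```text
[309.6353722  260.21128965]
[257.17612146 229.13304217]
```

View crops.

View pics/topc.png

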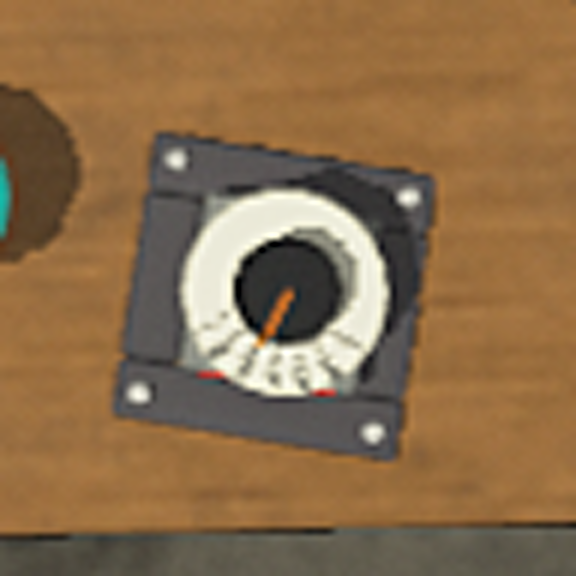

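View pics/scenec.png

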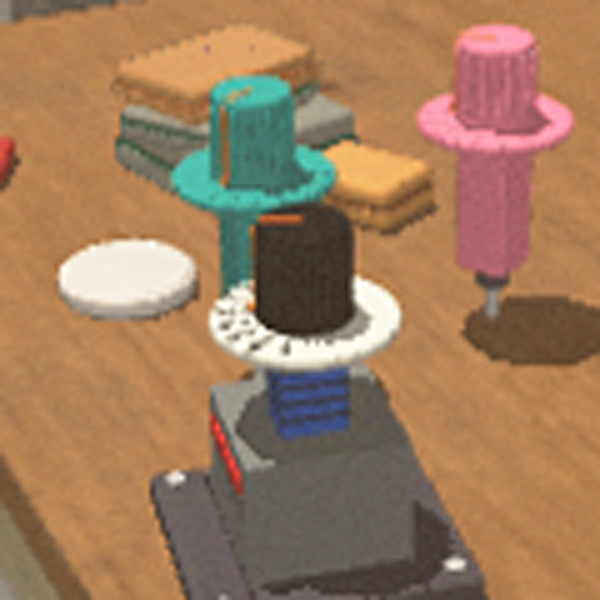

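```bash
python3 - <<'E'
from h import *
arm.snapshot("top");
for q in("tin_mid","mould_mid","case_mid","glue_mid","mark_five","scale_disc"):
    print(q,[(d['p'],d['centre']) for d in arm.mark_of(q,"top")][:3])
arm.snapshot("scene")
for q in("tin_mid","mould_mid","glue_mid","scale_disc"):
    print(q,[(d['p'],d['centre']) for d in arm.mark_of(q,"scene")][:3])
# stand base plate corners by pixel
for p in [(290,235),(333,242),(325,288),(281,281)]: print(ray('top',p,.012))
E
```

```text
tin_mid [(0.82, [0.4803, 0.4641, 0.0042]), (0.67, [0.4742, 0.2171, 0.1107]), (0.32, [0.4378, 0.208, 0.1086])]
mould_mid [(0.79, [0.6282, 0.4912, 0.0101])]
case_mid [(0.64, [0.6982, 0.2662, 0.0116])]
glue_mid [(0.7, [0.4203, 0.0618, 0.0404]), (0.31, [0.6272, 0.4925, 0.0112])]
mark_five [(0.96, [0.5161, 0.3132, 0.0985]), (0.95, [0.4372, 0.2089, 0.1063]), (0.83, [0.5993, 0.3475, 0.1027])]
scale_disc [(0.91, [0.5085, 0.3402, 0.1031]), (0.81, [0.6139, 0.3704, 0.1025]), (0.65, [0.474, 0.2147, 0.1111])]
tin_mid [(0.6, [0.4822, 0.4609, 0.0079])]
mould_mid [(0.72, [0.6267, 0.4944, 0.0158]), (0.41, [0.4409, 0.21, 0.1048])]
glue_mid [(0.98, [0.4157, 0.0585, 0.0342]), (0.52, [0.4706, 0.2174, -0.0036])]
scale_disc [(0.88, [0.5775, 0.4507, 0.0329]), (0.8, [0.466, 0.2145, 0.1037]), (0.77, [0.5638, 0.2549, 0.0374])]
[0.5281424  0.25169424 0.012     ]
[0.50978707 0.15341406 0.012     ]
[0.40600075 0.17528432 0.012     ]
[0.42386546 0.27481372 0.012     ]
```

```bash
cat >> h.py <<'E'
def delta(s,pos,yaw):
    """tool-frame shift & rotvec to get TCP to pos, pointing down with tool x heading yaw (deg)"""
    q=s['tool_rot'];A=R.from_quat([q[1],q[2],q[3],q[0]])
    x=np.array([np.cos(np.radians(yaw)),np.sin(np.radians(yaw)),0]);z=np.array([0,0,-1.])
    B=R.from_matrix(np.c_[x,np.cross(z,x),z])
    return A.inv().apply(np.array(pos)-s['tcp_pos']),(A.inv()*B).as_rotvec()
def yaw(s):
    q=s['tool_rot'];x=R.from_quat([q[1],q[2],q[3],q[0]]).apply([1,0,0]);return np.degrees(np.arctan2(x[1],x[0]))
E
python3 - <<'E'
from h import *
s=arm.read_state();print(s['clock'],yaw(s));print(delta(s,[.468,.2142,.23],149))
E
```

```text
1.2 167.00864513948295
(array([-0.40783953, -0.23608787,  0.0013339 ]), array([1.81414810e-05, 7.77999131e-05, 3.14310152e-01]))
```

Request:
{"method": "arm_command", "body": {"plan": [-0.012,-0.007,0,0,0,0.01,-0.041,-0.024,0,0,0,0.03,-0.075,-0.043,0,0,0,0.06,-0.109,-0.063,0,0,0,0.085,-0.143,-0.083,0,0,0,0.11,-0.177,-0.102,0,0,0,0.137,-0.211,-0.122,0,0,0,0.163,-0.245,-0.142,0,0,0,0.19,-0.279,-0.161,0,0,0,0.215,-0.313,-0.181,0,0,0,0.24,-0.347,-0.201,0,0,0,0.267,-0.375,-0.217,0,0,0,0.29,-0.396,-0.229,0,0,0,0.305,-0.408,-0.236,0.001,0,0,0.314,-0.408,-0.236,0.001,0,0,0.314,-0.408,-0.236,0.001,0,0,0.314], "gripper": 0.0854}}

```text
clock: 2.53
tcp_pos: [0.4676, 0.2143, 0.2301]
tool_rot: [-0.001, 0.267, 0.964, 0.0]
force: [0.4, 1.2, 0.1]
width: 1.002
```

```bash
python3 - <<'E'
from h import *
s=arm.read_state();print(s['clock'],yaw(s),s['tcp_pos'],s['joint_pos'],s['force'])
im=arm.snapshot("wrist");cv2.imwrite("pics/w1.png",im)
for q in("driver","collar_grip","mark_five","scale_disc","stand"):
    print(q,[(d['p'],d['centre']) for d in arm.mark_of(q,"wrist")][:3])
E
```

```text
2.5333 148.9704787183486 [0.46755494 0.21426844 0.23008208] [-0.76281169  0.24466569  0.37212591  1.61966154 -0.0927365   1.29561301
  0.65377715] [0.37355901 1.17379858 0.14898503]
driver [(0.96, [0.5076, 0.3382, 0.0123]), (0.91, [0.6237, 0.3576, 0.0048]), (0.77, [0.4696, 0.214, 0.0043])]
collar_grip [(0.95, [0.5682, 0.2324, 0.0408]), (0.83, [0.4654, 0.2152, 0.1299])]
mark_five [(0.85, [0.437, 0.209, 0.1084]), (0.64, [0.5527, 0.4324, 0.0427]), (0.61, [0.5585, 0.2376, 0.0037])]
scale_disc [(0.7, [0.5615, 0.2536, 0.0355]), (0.59, [0.4674, 0.2111, 0.1068])]
stand []
```

View pics/w1.png

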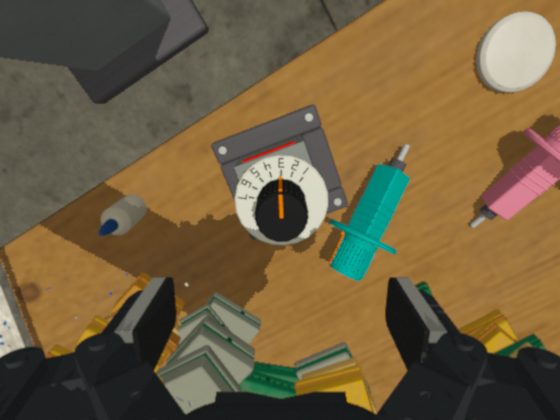

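```bash
python3 - <<'E'
from h import *
s=arm.read_state();im=cv2.imread("pics/w1.png")
crop(im,(280,200),50,'pics/w1c.png')
for p in[(281,217)]:print(ray('wrist',p,.144,s))
# white disc ellipse fit
print(proj('wrist',[.4675,.2143,.144],s),proj('wrist',[.4675,.2143,.1055],s))
E
```

```text
[0.46557363 0.21559433 0.144     ]
[280.81291783 220.29095539] [280.78477623 203.90490316]
```

View pics/w1c.png

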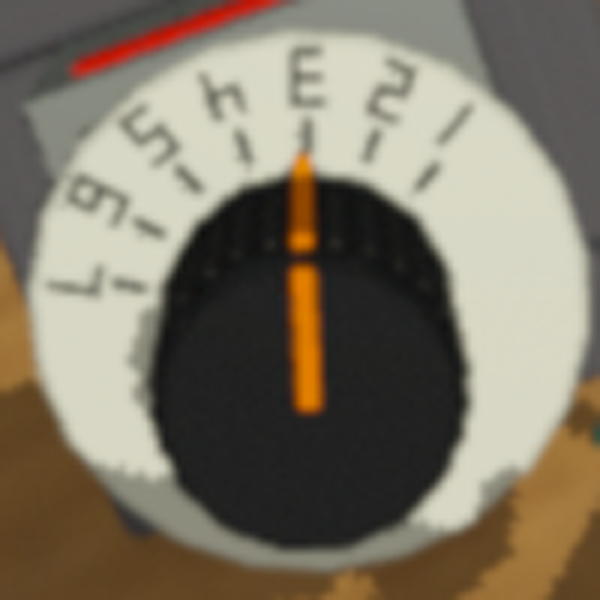

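Request:
{"method": "arm_command", "body": {"plan": [0.0015,0,0.012,0,0,0,0.0015,0,0.035,0,0,0,0.0015,0,0.06,0,0,0,0.0015,0,0.085,0,0,0,0.0015,0,0.105,0,0,0,0.0015,0,0.1155,0,0,0,0.0015,0,0.1195,0,0,0,0.0015,0,0.1195,0,0,0,0.0015,0,0.1195,0,0,0]}}

```text
clock: 3.58
tcp_pos: [0.4676, 0.2156, 0.1118]
tool_rot: [0.001, 0.267, 0.964, 0.001]
force: [-0.6, 0.7, -0.0]
width: 0.999
```

```bash
python3 - <<'E'
from h import *
s=arm.read_state();print(s['clock'],yaw(s),s['tcp_pos'],s['force'],s['ft_torque'])
im=arm.snapshot("wrist");cv2.imwrite("pics/w2.png",im)
E
```

```text
3.5833 149.04503392245874 [0.4676169  0.21562897 0.11182491] [-0.64636926  0.65079145 -0.02046298] [-0.04916583 -0.03149959 -0.00776013]
```

View pics/w2.png

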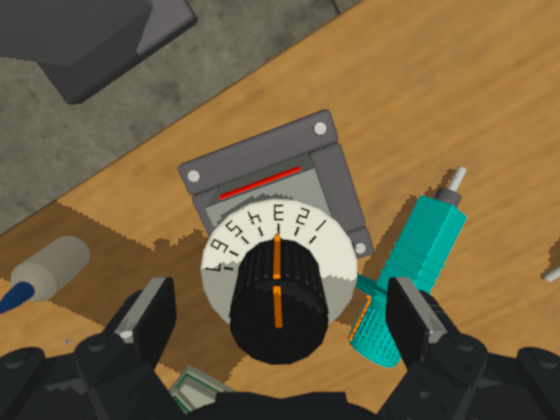

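Request:
{"method": "arm_command", "body": {"plan": [0,0,0,0,0,0,0,0,0,0,0,0,0,0,0,0,0,0,0,0,0,0,0,0,0,0,0,0,0,0,0,0,0,0,0,0,0,0,0,0,0,0,0,0,0,0,0,0,0,0,0,0,0,0,0,0,0,0,0,0], "gripper": 0.0}}

```text
clock: 4.47
tcp_pos: [0.4673, 0.2152, 0.1115]
tool_rot: [0.0, 0.267, 0.964, 0.0]
force: [-1.0, 0.7, 5.8]
width: 0.401
```

```bash
python3 - <<'E'
from h import *
s=arm.read_state();print(s['clock'],yaw(s),s['tcp_pos'],s['force'],s['ft_torque'],s['width'],s['width']*.0854)
im=arm.snapshot("wrist");cv2.imwrite("pics/w3.png",im)
p=proj('wrist',[.4662,.2152,.144],s);print(p,ray('wrist',(278,326),.144,s))
E
```

```text
4.4667 149.01575536420825 [0.46727628 0.2151883  0.11145263] [-0.99056553  0.74656402  5.80030261] [-0.12936415  0.26641023  0.01121009] 0.40143651541760655 0.0342826784166636
[282.66680684 324.93401165] [0.46572526 0.21355835 0.144     ]
```

View pics/w3.png

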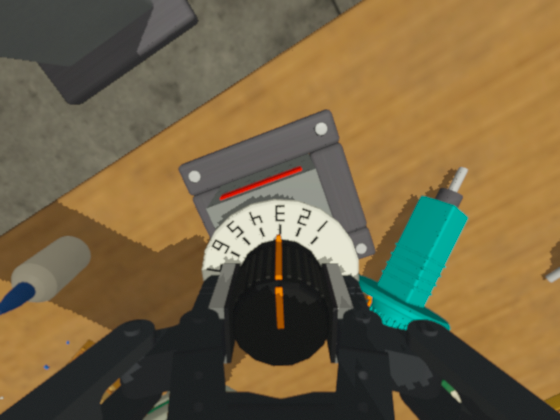

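Request:
{"method": "arm_command", "body": {"plan": [0,0,0,0,0,-0.03,0,0,0,0,0,-0.08,0,0,0,0,0,-0.13,0,0,0,0,0,-0.18,0,0,0,0,0,-0.23,0,0,0,0,0,-0.28,0,0,0,0,0,-0.33,0,0,0,0,0,-0.38,0,0,0,0,0,-0.43,0,0,0,0,0,-0.48,0,0,0,0,0,-0.53,0,0,0,0,0,-0.58,0,0,0,0,0,-0.63,0,0,0,0,0,-0.67,0,0,0,0,0,-0.7,0,0,0,0,0,-0.72,0,0,0,0,0,-0.72,0,0,0,0,0,-0.72,0,0,0,0,0,-0.72,0,0,0,0,0,-0.72]}}

```text
clock: 6.18
tcp_pos: [0.4672, 0.2146, 0.1114]
tool_rot: [0.0, -0.089, 0.996, -0.0]
force: [-1.7, -1.8, 5.5]
width: 0.405
```

```bash
python3 - <<'E'
from h import *
s=arm.read_state();print(s['clock'],yaw(s),s['tcp_pos'],s['force'],s['ft_torque'],s['width'],s['joint_pos'])
im=arm.snapshot("wrist");cv2.imwrite("pics/w4.png",im)
crop(im,(280,260),80,'pics/w4c.png',5)
E
```

```text
6.1833 -169.75128611166429 [0.46722447 0.21457297 0.11143941] [-1.68187221 -1.81236328  5.47417164] [-0.30351656  0.2588325   0.03604659] 0.4047910483881402 [-0.63509367  0.34208139  0.21553358  1.79001969 -0.0837872   1.01796681
  1.3620138 ]
```

View pics/w4c.png

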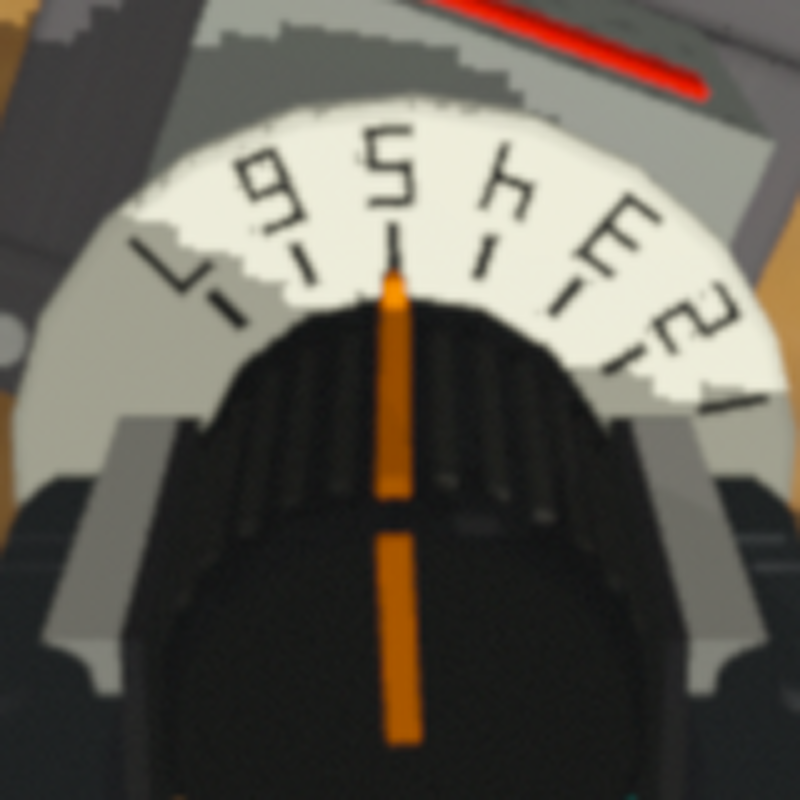

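Request:
{"method": "arm_command", "body": {"plan": [0,0,-0.003,0,0,0,0,0,-0.009,0,0,0,0,0,-0.017,0,0,0,0,0,-0.026,0,0,0,0,0,-0.035,0,0,0,0,0,-0.044,0,0,0,0,0,-0.053,0,0,0,0,0,-0.062,0,0,0,0,0,-0.071,0,0,0,0,0,-0.08,0,0,0,0,0,-0.089,0,0,0,0,0,-0.098,0,0,0,0,0,-0.107,0,0,0,0,0,-0.116,0,0,0,0,0,-0.122,0,0,0,0,0,-0.126,0,0,0,0,0,-0.128,0,0,0,0,0,-0.128,0,0,0,0,0,-0.128,0,0,0,0,0,-0.128,0,0,0]}}

```text
clock: 7.9
tcp_pos: [0.4665, 0.2149, 0.2382]
tool_rot: [-0.001, -0.09, 0.996, -0.0]
force: [0.3, -0.3, -3.7]
width: 0.404
```

```bash
python3 - <<'E'
from h import *
s=arm.read_state();print(s['clock'],yaw(s),s['tcp_pos'],s['force'],s['ft_torque'],s['width'],s['dq'])
im=arm.snapshot("wrist");cv2.imwrite("pics/w5.png",im)
print([(d['p'],d['centre']) for d in arm.mark_of("scale_disc","wrist")][:3])
crop(im,(280,260),80,'pics/w5c.png',5)
im=arm.snapshot("scene");cv2.imwrite("pics/s5.png",im)
for q in("driver_tip","scale_disc","collar_grip"):print(q,[(d['p'],d['centre']) for d in arm.mark_of(q,"scene")][:4])
c=proj('scene',[.468,.2136,.16]);crop(im,c,75,'pics/s5c.png',5)
s=arm.read_state();print(s['clock'],s['tcp_pos'])
E
```

```text
7.9 -169.7292942236058 [0.46647558 0.21487048 0.23819038] [ 0.25180012 -0.31341846 -3.73207108] [-0.02495202  0.02557406  0.0402994 ] 0.4039407635928164 [ 0.00112115 -0.00091483 -0.00123149  0.00244587 -0.00105329 -0.00084051
  0.00066713]
[(0.75, [0.4638, 0.2091, 0.2348])]
driver_tip [(0.94, [0.6258, 0.3643, 0.004]), (0.84, [0.5058, 0.3329, 0.0085]), (0.58, [0.4638, 0.2132, 0.1302])]
scale_disc [(0.98, [0.4673, 0.2129, 0.229]), (0.86, [0.5621, 0.2529, 0.0369]), (0.31, [0.7007, 0.2675, 0.0062])]
collar_grip [(0.8, [0.4689, 0.2145, 0.2539]), (0.8, [0.5691, 0.234, 0.0366]), (0.57, [0.5727, 0.4674, 0.0428])]
8.2 [0.4667659  0.21499634 0.23860204]
```

View pics/w5c.png

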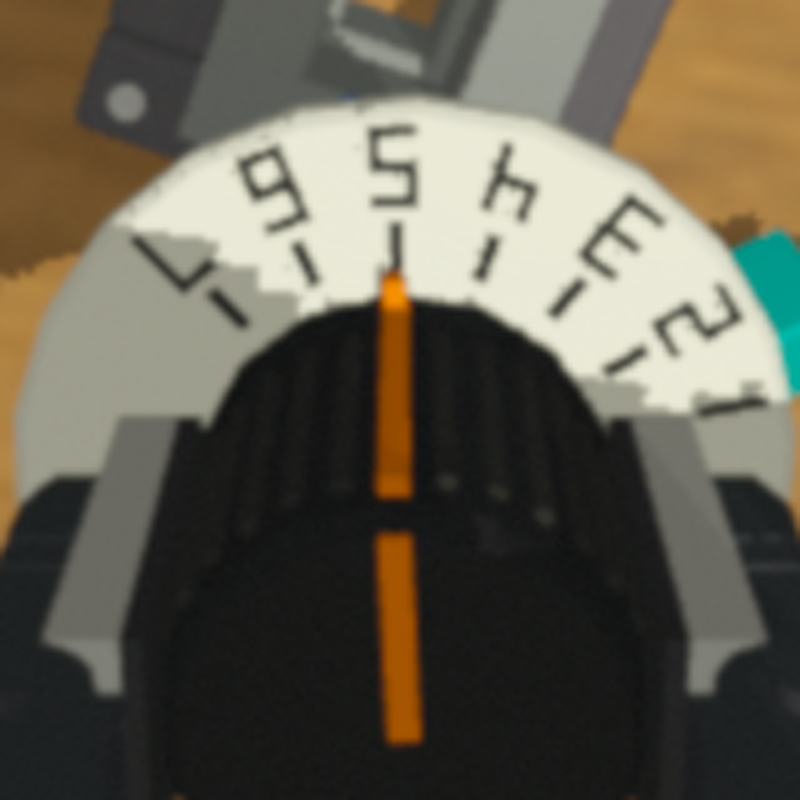

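View pics/s5c.png

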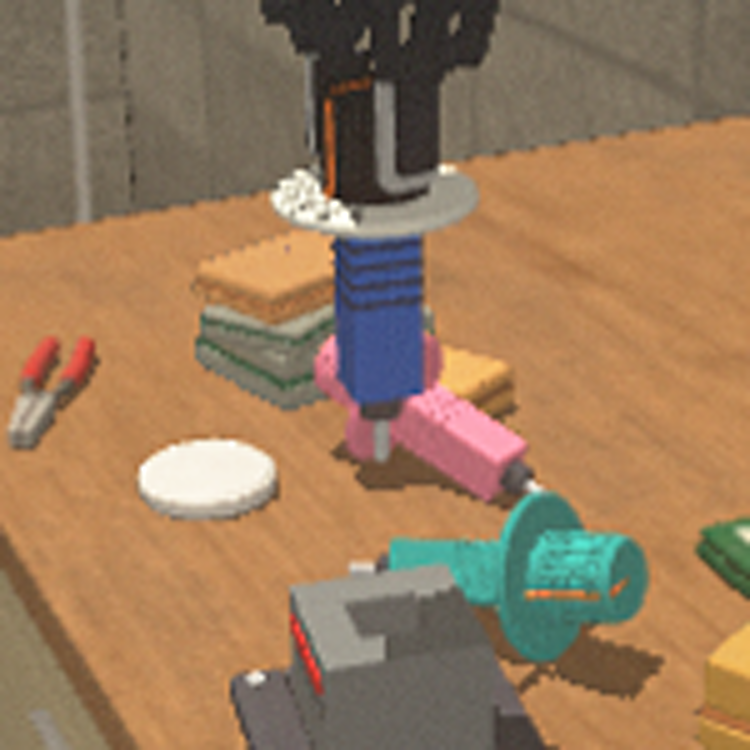

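```bash
python3 - <<'E'
from h import *
arm.snapshot("top")
for q in("tin_mid","mould_mid","case_mid","glue_mid"):print(q,[(d['p'],d['centre']) for d in arm.mark_of(q,"top")][:2])
s=arm.read_state();print(s['clock'],s['tcp_pos'],s['force'],s['width'],abs(s['dq']).max())
arm.sign_off()
E
```

```text
tin_mid [(0.58, [0.486, 0.4651, 0.0062])]
mould_mid [(0.93, [0.6267, 0.4939, 0.0096])]
case_mid [(0.7, [0.6975, 0.266, 0.0112])]
glue_mid []
8.45 [0.46685336 0.21506592 0.23878417] [ 0.79670088  0.02256124 -3.22828891] 0.40314087147150707 0.0021491886738770638
the job is handed in; nothing more can be done
```

I gripped the black collar and turned it 40° anticlockwise, from 3 to 5, with the driver still seated. I then lifted the driver straight up about 127 mm and handed the job in at 8.45 s while still holding it.

**Last checks:**
- **Collar:** the wrist picture shows the orange pointer exactly on 5, both before the lift and after it.
- **Height:** the tip of the bit is at about 0.13 m, roughly 65 mm above the stand's top. That comes from how far the arm rose and agrees with the network's reading (0.130 m).
- **Hold:** the driver looks upright over the stand, and the arm was still. The gripper stayed open by the collar's width, and the downward force of 3.2–3.7 N fits the driver's weight.
- **Bystanders:** the tin, mould and green case read within about 6 mm of where they started, which is about the networks' error.

**Not confirmed or unexpected:**
- **Glue bottle:** the network missed it in the last picture, so I have no final position for it. The arm stayed well away from it.
- **Look-alikes:** the pink and turquoise drivers toppled onto the surface early on. They were already lying down in the first wrist picture over the stand, and I noticed no contact with them. They are not listed bystanders, and both were still on the surface.

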